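# Clamp the plate and start the shaker

### The arm

A 7-joint arm with a two-finger parallel gripper is mounted at the origin on the work surface. World frame = base frame: x ahead of the robot, y to its left, z up, the work surface at z = 0. Lengths are in m, angles in degrees, forces in N, time in s.
With the tool pointing down it reaches from about 0.425 to 1.025 m from the base axis. Payload 3.6 kg.
Tool frame: the origin (TCP) lies between the finger pads; the fingertips stand 22 mm ahead of it and the grasp point (between the pads) lies 3 mm ahead of it; x points along the fingers, z is the direction in which the jaws open and shut, and the axes are right-handed (so a half turn about x gives the same grasp; the last joint's range is limited). The gripper opens to 85 mm and grips with 20 to 120 N. Pads are 22 mm wide; open, the fingers measure 114 mm over their backs; the gripper's body (76 mm by 85 mm) begins 54 mm behind the grasp point. The pads swing forward as they close: fully open they stand 13 mm farther back than shut.
Start: joints at [59.043, 33.873, 2.773, 92.16, -1.908, 54.013, -1.931], TCP at [0.313, -0.654, 0.253] pointing down, gripper open.
Joint ranges: [-153.93, 153.93], [-27.13, 128.08], [-72.61, 78.16], [10.71, 143.7], [-87.88, 267.88], [4.46, 118.87], [-176.78, 176.78]. Speed limits (degrees/s): [147.25, 147.25, 180, 180, 180, 180, 180].

### API

Orientations are given as a 3x3 rotation matrix whose columns are the frame's x, y, z axes.
In Python, from cell import ctrl gives the robot as it stands.
- The arm moves only by the tool move_arm, never from a script. Its argument "rows" is a list of rows, each a list of 7 numbers: the shift along the world's x, y, z in mm, then the turn, a rotation vector about the world's x, y, z in rad, then the finger opening in mm, from 0 to 85.4. A call has 1 to 10 rows; each row is the pose to reach, as a shift and turn from the pose commanded when the call began; what a row does not reach only later rows make up. A row lasts 1/12 s, in which the tool goes at most 41.7 mm and 7.16 degrees, less where a joint would pass 70% of its speed; a pose out of reach is approached as far as the arm can. A call with a gripper value outside its range is refused whole. The fingers move at their own pace and stop on an object; "newtons" is the grip in N (left out, the last holds). Time passes only in rows, so rows that repeat a pose let the fingers close. It gives the time, the measured TCP pose, the force and the opening at its end, in the units of the state.
- ctrl.get_state(): the state, without advancing time (a new reading comes with each control period).
- ctrl.get_image(name): name is "scene" or "top" or "wrist"; returns (picture, depth): 384x512x3 uint8, red, green, blue; 384x512 float32, m along the optical axis (not along the pixel's ray), 0 where there is no reading.
- ctrl.camera_model(name): a dict with "vertical_fov" (degrees; the focal length in pixels is half the picture's height over the tangent of half this angle, whatever the lens; pixels are square), "cx", "cy" (the principal point, pixels), "world_from_camera" (4x4, takes a point from camera to world coordinates). Camera axes: x right, y down, z forward; pixel columns grow to the right and rows downward; lengths in m; the calibration is good to about 2 mm. A picture is of the moment at which its call begins: read the wrist's pose just before it. camera_model takes no time and is no camera call; for the wrist camera it gives the pose at the moment of the call.
- ctrl.finish_job(): hands the job in, once; it reports no verdict.
The state is a dict: "time": time; "joint_pos": joint angles; "dq": joint speeds; "joint_efforts": joint torques, N m; "position": TCP position; "eef_rot": TCP orientation; "wrist_force": force on the tool from outside, world axes, zero at the start; "ft_torque": the same for the moment, N m; "finger_gap": finger opening in m.
Only numpy, scipy, OpenCV 4.12 (cv2) and the standard library are available. Lean on these libraries where they do the work, as an engineer would, in place of code of your own. Each camera call takes 0.05 s, during which the arm holds its last target. There are 200 camera calls.

### The job

Start the plate shaker by pushing with the fingertips. First push the raised clamp paddle beside the well plate all the way down, then push down the raised half of the power rocker so that it goes fully over to on, then press the large round start key fully in and let it spring back up. Do not press the small round key or the square key, and do not lift or shift the plate, bottle, tip box or vial.

Things in the scene. Friction and masses are not known exactly. Their poses are not given: they have to be found in the camera images.
- shaker: Fixed microplate shaker, 240 (x) by 270 mm (y). Origin on the bench under its centre; x points from the control deck to the plate platform behind it. White deck: x -120 to -20 mm, top 60 mm above the bench, with four controls, yawed as the shaker, at x -68 mm, y -90, -30, +30, +90 mm in an order that changes. Grey platform: x -20 to +120 mm, 72 mm high.
- clamp (a joint): Angle of the plate clamp paddle, rad: 0 stands open, sloping 0.7 rad above level; grows as it goes down; 0.7 is level, closed just over the plate's edge, a hard stop. Starts at 0 to 0.2 and stays where left (stiff hinge, 0.1 N m). Pushed down from above.
- clamp_pad (a point): Point on the clamp paddle's top face, 35 mm from its hinge, amid a black rubber pad; moves with the paddle. The paddle is a bare metal plate 40 mm wide (shaker x), 60 mm long, 4 mm thick, reaching from the hinge towards the shaker's -y. Closed, its top face is level, 93 mm above the bench.
- clamp_hinge (a point): Mid-point of the clamp's hinge line (along the shaker's x), at shaker x = +55, y = +118 mm, 91 mm above the bench; does not move. A metal block under it is lower than the closed paddle.
- rocker (a joint): Angle of the power rocker in rad: 0 is off (its far half, towards the shaker's +x, is raised), 0.3 is on (far half pushed down level, near half raised), both hard stops. Stays where it is left; about 3 N pushes it over.
- rocker_raised (a point): Point on top of the rocker's far half, 16 mm from the pivot, the place to push down; moves with it. White V-shaped rocker in a black frame, 52 mm long (shaker x), 28 mm wide, pivoted at its middle about the shaker's y, 69 mm above the bench. When on, the far half's top is level, 72 mm above the bench.
- start_key (a joint): Travel of the start key in m, 0 up to 0.006 fully in. Springs back up when let go; about 1.5 N starts it and about 5 N holds it fully in.
- start_key_top (a point): Centre of the top of the start key, the large round white key, 32 mm across; its top is 72 mm above the bench when up. Moves straight down.
- small_key (a joint): Travel of the small round key in m, 0 up to 0.006 fully in. Springs back up when let go; about 1.5 N starts it and about 5 N holds it fully in.
- small_key_top (a point): Centre of the top of the small round white key, 16 mm across, 72 mm above the bench. Not to be pressed.
- square_key (a joint): Travel of the square key in m, 0 up to 0.006 fully in. Springs back up when let go; about 1.5 N starts it and about 5 N holds it fully in.
- square_key_top (a point): Centre of the top of the square white key, 24 mm wide, 72 mm above the bench. Not to be pressed.
- plate: Clear 96-well plate with blue, violet and pink wells, 86 mm (x) by 128 mm (y) by 14 mm high, loose, lying between low metal lips on the platform, its top 86 mm above the bench. Origin at the centre of its underside. Bystander.
- bottle: Amber bottle with white cap, 52 mm across, 100 mm high, standing loose to the shaker's +y side. Origin at the centre of its base. Bystander.
- tip_box: White box with clear lid, 80 by 118 mm, 65 mm high, loose, on the shaker's -y side. Origin at the centre of its base. Bystander.
- vial: Small glass vial, 28 mm across, 54 mm high, standing loose on the shaker's -y side. Origin at the centre of its base. Bystander.

How it is judged:
By the outcome, as a careful person would: the job done as asked, in the order asked, and still so for the second after the job is handed in, with the robot touching nothing.
It also fails if it takes over 48 s, if anything falls off the work surface, if the arm or the gripper's body presses on something with over 40 N, if the wrist force passes 120 N, or if a joint passes its speed limit or range.

## Working session

There is one attempt and no reset: what is moved stays moved. The work goes in short steps, Python scripts to look and compute and a tool call to move; the robot and the scene stay as the last step left them, time stands still between calls to the robot, and variables do not carry over. Pictures are saved under pics/ and viewed, about 8 in all and at most 12, crops included, and the job is handed in when it is done.

Besides the shell and the picture viewer there is one more tool, called as a command line: name --pt "numbers of a row" for each row, then --argument value for the rest. move_arm: Moves the arm, as the interface text tells. Its arguments: {"type":"object","properties":{"rows":{"type":"array"},"newtons":{"type":"number"}},"required":["rows"]}

```bash
mkdir -p pics
cat > h.py <<'E'
import numpy as np, cv2
from cell import ctrl
def model(n):
    m=ctrl.camera_model(n); f=192/np.tan(np.radians(m["vertical_fov"])/2)
    return f,m["cx"],m["cy"],np.array(m["world_from_camera"])
def cloud(n,d):
    f,cx,cy,T=model(n); v,u=np.mgrid[:384,:512]
    return np.dstack([(u-cx)/f*d,(v-cy)/f*d,d])@T[:3,:3].T+T[:3,3]
def ray(n,u,v,z):
    f,cx,cy,T=model(n); r=T[:3,:3]@np.array([(u-cx)/f,(v-cy)/f,1]); o=T[:3,3]
    return o+r*(z-o[2])/r[2]
E
python3 - <<'E'
from h import *
s=ctrl.get_state(); print(s["time"],s["position"],s["eef_rot"],s["wrist_force"])
for n in("top","scene"):
    im,d=ctrl.get_image(n); np.savez(f"{n}.npz",im=im,d=d)
    print(n,model(n)); cv2.imwrite(f"pics/{n}1.png",cv2.resize(im[:,:,::-1],(800,600),interpolation=cv2.INTER_CUBIC))
E
```

```text
0.0 [ 0.31293322 -0.65312029  0.25212234] [[-1.09622909e-03  9.01800898e-01  4.32150365e-01]
 [ 1.99332380e-03  4.32151737e-01 -9.01798704e-01]
 [-9.99997412e-01 -1.27162362e-04 -2.27131849e-03]] [-0.00525388  0.41877239  0.16411229]
top (np.float64(358.234705950194), 260.09285442106375, 191.67460986736228, array([[ 1.94389508e-02, -9.94509053e-01,  1.02829331e-01,
         5.20496864e-01],
       [-9.99810912e-01, -1.92825901e-02,  2.51450329e-03,
         1.38325245e-02],
       [-5.17880445e-04, -1.02858767e-01, -9.94695836e-01,
         8.36288278e-01],
       [ 0.00000000e+00,  0.00000000e+00,  0.00000000e+00,
         1.00000000e+00]]))
scene (np.float64(374.8168421771048), 251.651980845528, 187.54775951870494, array([[ 0.77796923,  0.39786037, -0.48628285,  0.97222532],
       [ 0.62830087, -0.49093208,  0.6035095 , -0.43444356],
       [ 0.00138066, -0.77504375, -0.63190607,  0.57341859],
       [ 0.        ,  0.        ,  0.        ,  1.        ]]))
```

View pics/top1.png

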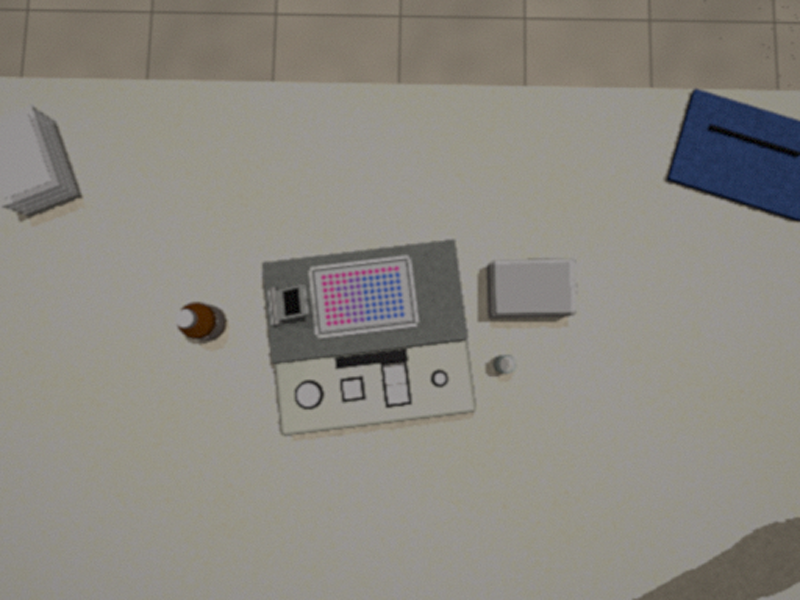

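View pics/scene1.png

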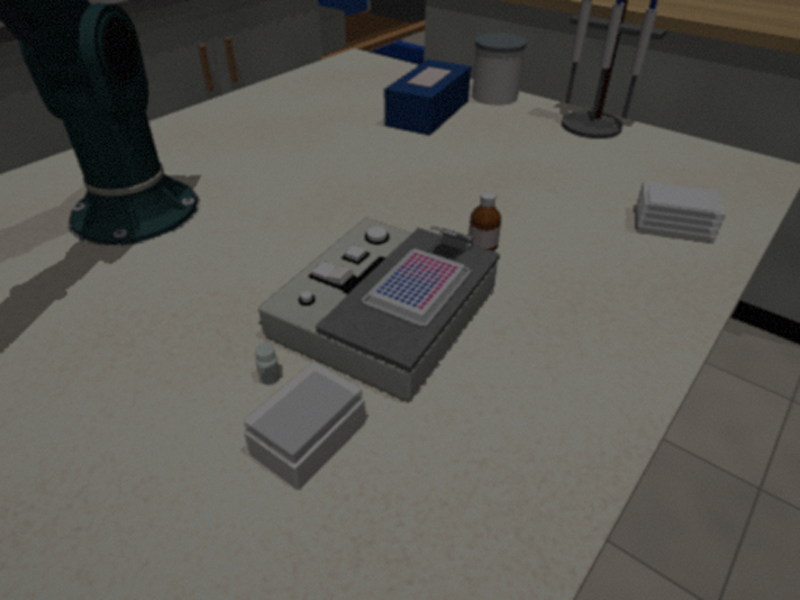

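The top view shows the controls from shaker +y (left) to -y in this order: start key (309,394), square key (352,389), rocker (397,384), small key (440,378). The clamp pad is at (292,301), and the bottle stands left of it at (200,320). Next I'll fit the shaker pose.

```bash
cat > fit.py <<'E'
from h import *
z=np.load("top.npz"); im=z["im"]; d=z["d"]; P=cloud("top",d)
hsv=cv2.cvtColor(im,cv2.COLOR_RGB2HSV)
dark=(im.max(2)<70).astype(np.uint8); roi=np.zeros_like(dark); roi[150:282,165:310]=1
cs,_=cv2.findContours(dark*roi,cv2.RETR_EXTERNAL,cv2.CHAIN_APPROX_NONE)
for c in cs:
    if cv2.contourArea(c)<25: continue
    (u,v),(w,h),a=cv2.minAreaRect(c); print("dark",round(u,1),round(v,1),round(w,1),round(h,1),round(a),ray("top",u,v,.062).round(4))
# footprint by height
m=((P[:,:,2]>.045)&(P[:,:,2]<.105)&(d>0)).astype(np.uint8); m[:,310:]=0; m[:,:160]=0; m[:150]=0; m[285:]=0
m=cv2.morphologyEx(m,cv2.MORPH_OPEN,np.ones((5,5)))
pts=P[m>0][:,:2].astype(np.float32)*1000; (c,s,a)=cv2.minAreaRect(pts); print("footprint",c,s,a)
print("medz deck",np.median(P[255:268,195:290,2]),"plat",np.median(P[200:215,270:290,2]))
def at(u,v): return P[v,u].round(4)
for u,v in((186,192),(181,192),(190,192),(254,240),(254,252),(197,252),(225,249),(281,242)): print(u,v,at(u,v))
E
python3 fit.py
python3 - <<'E'
import cv2; im=cv2.imread("pics/top1.png")[230:440,250:490]; cv2.imwrite("pics/top_c.png",cv2.resize(im,None,fx=2.8,fy=2.8,interpolation=cv2.INTER_CUBIC))
E
```

```text
dark 237.7 234.9 23.3 45.2 86 [0.5064 0.062  0.062 ]
dark 185.5 205.5 3.9 22.0 79 [0.5673 0.1766 0.062 ]
dark 186.3 192.7 16.7 10.0 84 [0.5953 0.1761 0.062 ]
footprint (548.6195678710938, 66.95942687988281) (240.24752807617188, 270.4669189453125) 8.077799797058105
medz deck 0.05999196921061545 plat 0.07193944318352313
186 192 [0.5917 0.1661 0.1126]
181 192 [0.5923 0.1781 0.1046]
190 192 [0.5912 0.1566 0.1194]
254 240 [0.4966 0.0266 0.0745]
254 252 [0.4714 0.0261 0.072 ]
197 252 [0.4691 0.1462 0.0723]
225 249 [0.4765 0.0874 0.0728]
281 242 [ 0.4935 -0.0304  0.0734]
```

View pics/top_c.png

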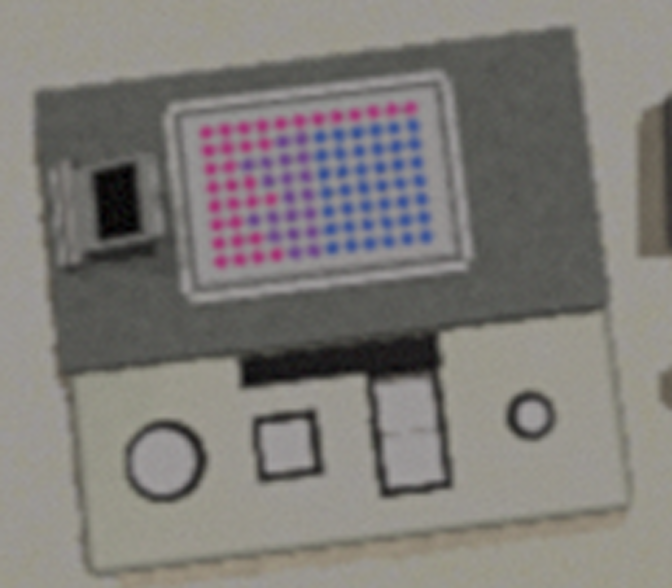

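The pose checks out: the footprint measures 240x270 mm, the heights are 60 and 72 mm, centre is (0.5486, 0.0670) and yaw is +8.0°. The start key predicted from that, (0.469, 0.147), agrees with the depth reading. I'll go above the clamp with the fingers shut and turn -0.307 rad.

move_arm --pt "13 39 0 0 0 -0.03 0" --pt "26 78 0 0 0 -0.06 0" --pt "39 117 0 0 0 -0.09 0" --pt "52 156 0 0 0 -0.12 0" --pt "65 195 0 0 0 -0.15 0" --pt "78 234 0 0 0 -0.18 0" --pt "91 273 0 0 0 -0.21 0" --pt "104 312 0 0 0 -0.25 0" --pt "117 351 0 0 0 -0.28 0" --pt "130 390 0 0 0 -0.307 0"

```text
time: 0.93
position: [0.4432, -0.2617, 0.2531]
eef_rot: [[-0.0, 0.99, 0.138], [0.0, 0.138, -0.99], [-1.0, -0.0, -0.0]]
wrist_force: [-0.2, 0.7, 0.2]
finger_gap: 0.0
```

move_arm --pt "13 39 0 0 0 0 0" --pt "26 78 0 0 0 0 0" --pt "40 117 0 0 0 0 0" --pt "54 156 0 0 0 0 0" --pt "68 195 0 0 0 0 0" --pt "82 234 0 0 0 0 0" --pt "96 273 0 0 0 0 0" --pt "110 312 0 0 0 0 0" --pt "124 351 0 0 0 0 0" --pt "138 385 0 0 0 0 0"

```text
time: 1.77
position: [0.5812, 0.1244, 0.253]
eef_rot: [[-0.001, 0.99, 0.141], [0.001, 0.141, -0.99], [-1.0, -0.001, -0.001]]
wrist_force: [1.1, 0.6, 0.4]
finger_gap: -0.0002
```

move_arm --pt "10 34 -30 0 0 0 0" --pt "10 34 -60 0 0 0 0" --pt "10 34 -60 0 0 0 0" --pt "10 34 -60 0 0 0 0"

```text
time: 2.1
position: [0.5894, 0.1548, 0.1913]
eef_rot: [[-0.005, 0.99, 0.14], [-0.002, 0.14, -0.99], [-1.0, -0.006, 0.001]]
wrist_force: [-0.8, -0.4, 1.0]
finger_gap: -0.0001
```

move_arm --pt "0 0 -15 0 0 0 0" --pt "0 0 -30 0 0 0 0" --pt "0 0 -36 0 0 0 0" --pt "0 0 -42 0 0 0 0" --pt "0 0 -48 0 0 0 0" --pt "0 0 -54 0 0 0 0" --pt "0 0 -58 0 0 0 0"

```text
time: 2.68
position: [0.5922, 0.1548, 0.1359]
eef_rot: [[0.002, 0.99, 0.139], [0.0, 0.139, -0.99], [-1.0, 0.002, 0.0]]
wrist_force: [0.4, -0.7, 3.3]
finger_gap: -0.0003
```

Run:
```python
from h import *
im,d=ctrl.get_image("scene"); c=im[120:220,150:340,::-1]; cv2.imwrite("pics/s2.png",cv2.resize(c,None,fx=4,fy=4,interpolation=cv2.INTER_CUBIC))
im,d=ctrl.get_image("wrist"); cv2.imwrite("pics/w2.png",im[:,:,::-1]); s=ctrl.get_state(); print(s["position"],s["wrist_force"])
```

```text
[0.59154271 0.15507291 0.13520554] [-0.07116618  0.12175955 -0.15223435]
```

View pics/s2.png

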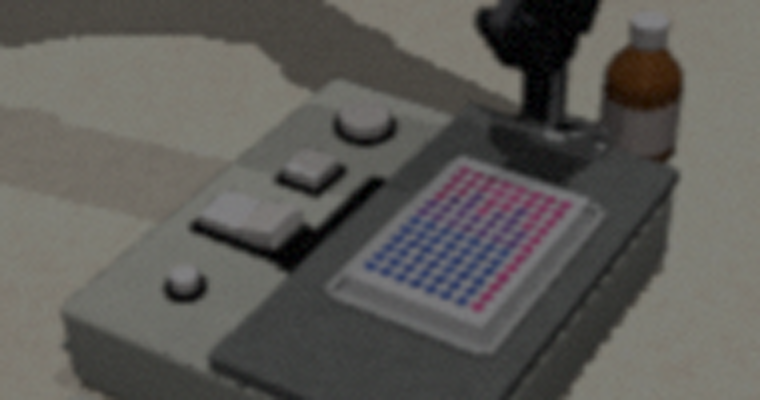

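View pics/w2.png

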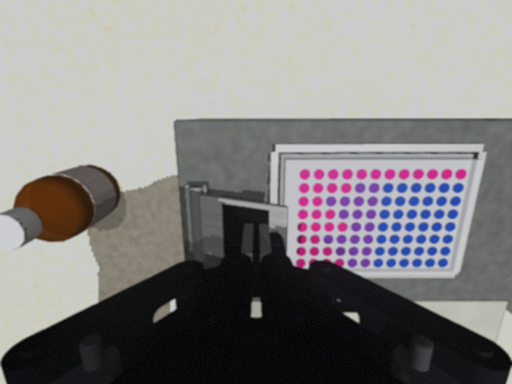

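The scene crop shows the tips on the clamp paddle (545,125), clear of the bottle. The wrist view shows them over the black pad (250,235). Now I'll push the clamp to its stop.

move_arm --pt "0 1 -5 0 0 0 0" --pt "0 1 -10 0 0 0 0" --pt "0 1 -14 0 0 0 0" --pt "0 1 -17 0 0 0 0" --pt "0 1 -20 0 0 0 0" --pt "0 1 -20 0 0 0 0"

```text
time: 3.28
position: [0.5915, 0.1558, 0.1151]
eef_rot: [[-0.0, 0.99, 0.139], [-0.0, 0.139, -0.99], [-1.0, -0.0, 0.0]]
wrist_force: [1.1, -1.9, 3.7]
finger_gap: -0.0001
```

move_arm --pt "0 0 -1 0 0 0 0" --pt "0 0 -2 0 0 0 0" --pt "0 0 -2 0 0 0 0"

```text
time: 3.53
position: [0.5915, 0.1558, 0.115]
eef_rot: [[0.0, 0.99, 0.139], [-0.0, 0.139, -0.99], [-1.0, 0.0, 0.0]]
wrist_force: [-1.4, -3.1, 14.3]
finger_gap: -0.0004
```

The stop is reached: z stays at 0.115 (tip 0.093) while the force rises to 14 N. One firmer nudge, then lift and move over the rocker's raised half at (0.501, 0.030).

move_arm --pt "0 0 -1 0 0 0 0" --pt "0 0 -1 0 0 0 0" --pt "0 0 10 0 0 0 0" --pt "0 0 40 0 0 0 0" --pt "-20 -32 50 0 0 0 0" --pt "-40 -64 50 0 0 0 0" --pt "-60 -96 50 0 0 0 0" --pt "-80 -120 50 0 0 0 0" --pt "-90 -127 50 0 0 0 0" --pt "-90 -127 50 0 0 0 0"

```text
time: 4.37
position: [0.4971, 0.0268, 0.1626]
eef_rot: [[-0.005, 0.991, 0.136], [-0.001, 0.136, -0.991], [-1.0, -0.006, 0.0]]
wrist_force: [-0.9, -0.2, 0.4]
finger_gap: 0.0003
```

Run:
```python
from h import *
s=ctrl.get_state(); print(s["position"],s["wrist_force"])
im,d=ctrl.get_image("wrist"); np.savez("w3.npz",d=d); cv2.imwrite("pics/w3.png",im[:,:,::-1]); P=cloud("wrist",d)
im,d=ctrl.get_image("top"); P=cloud("top",d)
for u in range(178,196,3): print(u,P[191:195,u].mean(0).round(4))
```

```text
[0.49711864 0.02675357 0.16263991] [-0.92262047 -0.15384127  0.42886117]
178 [0.5923 0.187  0.0925]
181 [0.5924 0.1806 0.0932]
184 [0.5925 0.1743 0.0934]
187 [0.5927 0.1682 0.0923]
190 [0.5928 0.1618 0.093 ]
193 [0.5929 0.1556 0.0927]
```

View pics/w3.png

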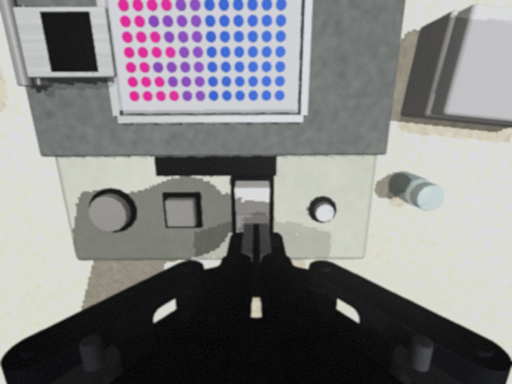

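The clamp is level, with its top at 93 mm. The wrist view shows the tips in line with the rocker (252,210). Now I'll push the far half of the rocker down.

move_arm --pt "0 0 -20 0 0 0 0" --pt "0 0 -40 0 0 0 0" --pt "0 0 -52 0 0 0 0" --pt "0 0 -58 0 0 0 0" --pt "0 0 -62 0 0 0 0" --pt "0 0 -65 0 0 0 0" --pt "0 0 -67 0 0 0 0" --pt "0 0 -67 0 0 0 0"

```text
time: 5.13
position: [0.5024, 0.03, 0.0967]
eef_rot: [[0.002, 0.99, 0.14], [0.001, 0.14, -0.99], [-1.0, 0.002, -0.0]]
wrist_force: [0.4, 0.6, 0.1]
finger_gap: -0.0
```

move_arm --pt "-1 0 -1 0 0 0 0" --pt "-1 0 -2 0 0 0 0" --pt "-1 0 -3 0 0 0 0" --pt "-1 0 -4 0 0 0 0" --pt "-1 0 -4 0 0 0 0"

```text
time: 5.55
position: [0.5017, 0.0293, 0.0939]
eef_rot: [[0.003, 0.99, 0.139], [0.0, 0.139, -0.99], [-1.0, 0.003, 0.0]]
wrist_force: [0.3, 1.9, 14.3]
finger_gap: 0.0
```

The tip is at 0.072 with 14 N, so the rocker is on its stop. I'll nudge it once more, lift straight up, then move over the start key at (0.469, 0.1465).

move_arm --pt "0 0 -1 0 0 0 0" --pt "0 0 -1 0 0 0 0" --pt "0 0 15 0 0 0 0" --pt "0 0 40 0 0 0 0" --pt "-8 29 50 0 0 0 0" --pt "-16 58 50 0 0 0 0" --pt "-24 87 50 0 0 0 0" --pt "-32 117 50 0 0 0 0" --pt "-32 117 50 0 0 0 0" --pt "-32 117 50 0 0 0 0"

```text
time: 6.38
position: [0.4665, 0.1475, 0.142]
eef_rot: [[-0.003, 0.99, 0.144], [-0.001, 0.144, -0.99], [-1.0, -0.003, 0.0]]
wrist_force: [1.0, -0.0, -0.0]
finger_gap: 0.0003
```

Run:
```python
from h import *
s=ctrl.get_state(); print(s["position"],s["wrist_force"])
im,d=ctrl.get_image("wrist"); cv2.imwrite("pics/w4.png",im[:,:,::-1])
im,d=ctrl.get_image("top"); P=cloud("top",d)
for v in range(232,260,3): print(v,P[v,252:256].mean(0).round(4))
```

```text
[0.46649242 0.14747029 0.14196634] [ 0.95797433 -0.01669651 -0.03942428]
232 [0.5132 0.0282 0.0656]
235 [0.507  0.0279 0.0734]
238 [0.5006 0.0278 0.0706]
241 [0.4944 0.0277 0.0725]
244 [0.4881 0.0275 0.0722]
247 [0.482  0.0274 0.0743]
250 [0.4758 0.0272 0.075 ]
253 [0.4696 0.0271 0.0762]
256 [0.4637 0.0269 0.0796]
259 [0.4563 0.027  0.0648]
```

View pics/w4.png

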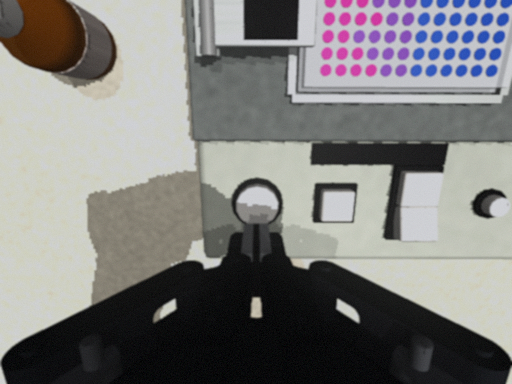

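The rocker is over: its far half is level at 72 mm and its near half is raised. The tips are lined up with the start key (257,203). Now I'll press it.

move_arm --pt "0 0 -20 0 0 0 0" --pt "0 0 -38 0 0 0 0" --pt "0 0 -46 0 0 0 0" --pt "0 0 -49 0 0 0 0" --pt "0 0 -51 0 0 0 0" --pt "0 0 -53 0 0 0 0" --pt "0 0 -55 0 0 0 0" --pt "0 0 -56 0 0 0 0" --pt "0 0 -57 0 0 0 0" --pt "0 0 -57 0 0 0 0"

```text
time: 7.32
position: [0.468, 0.1448, 0.0877]
eef_rot: [[-0.0, 0.99, 0.138], [-0.001, 0.138, -0.99], [-1.0, -0.001, 0.001]]
wrist_force: [-5.2, -5.4, 24.0]
finger_gap: -0.0003
```

The key is fully in: tip at 66 mm, 24 N against a stop. I'll release and lift away.

move_arm --pt "0 0 0 0 0 0 0" --pt "0 0 5 0 0 0 0" --pt "0 0 15 0 0 0 0" --pt "0 0 45 0 0 0 0" --pt "0 0 80 0 0 0 0" --pt "-10 0 110 0 0 0 0" --pt "-20 0 130 0 0 0 0" --pt "-20 0 130 0 0 0 0" --pt "-20 0 130 0 0 0 0" --pt "-20 0 130 0 0 0 0"

```text
time: 8.15
position: [0.4485, 0.1466, 0.2154]
eef_rot: [[0.001, 0.99, 0.14], [0.001, 0.14, -0.99], [-1.0, 0.001, -0.001]]
wrist_force: [0.2, 0.3, -1.1]
finger_gap: 0.0001
```

Run:
```python
from h import *
s=ctrl.get_state(); print(s["time"],s["position"],s["wrist_force"])
im0=np.load("top.npz"); im,d=ctrl.get_image("top"); P=cloud("top",d); P0=cloud("top",im0["d"])
for n,u,v in(("start",197,252),("square",225,249),("rockfar",254,239),("rocknear",254,253),("small",281,242),("pad",186,192),("bottle",120,204),("tip",340,185),("vial",322,233),("plate",235,190)):
    f=lambda Q:np.median(Q[v-1:v+2,u-1:u+2].reshape(-1,3),0).round(4)
    print(n,f(P0),f(P))
sc,_=ctrl.get_image("scene")
cv2.imwrite("pics/f.png",cv2.resize(sc[110:260,150:340,::-1],None,fx=4,fy=4,interpolation=cv2.INTER_CUBIC)[:600])
g=lambda i:cv2.absdiff(cv2.GaussianBlur(i,(5,5),0),cv2.GaussianBlur(im0["im"],(5,5),0)).max(2)
for n,(a,b,c,e) in dict(bottle=(190,225,110,145),tip=(160,208,305,375),vial=(222,245,308,335),plate=(162,217,196,268)).items(): print(n,np.mean(g(im)[a:b,c:e]),np.max(g(im)[a:b,c:e]))
```

```text
8.15 [0.44850279 0.14656537 0.21535933] [ 0.20335904  0.32344978 -1.06949805]
start [0.4691 0.1462 0.0723] [0.4691 0.1465 0.0712]
square [0.4765 0.0875 0.072 ] [0.4765 0.0874 0.072 ]
rockfar [0.4987 0.0266 0.0751] [0.4986 0.0267 0.072 ]
rocknear [0.4694 0.0261 0.0721] [0.4697 0.026  0.0777]
small [ 0.4934 -0.0304  0.0711] [ 0.4934 -0.0304  0.0725]
pad [0.5917 0.1661 0.1126] [0.5937 0.1701 0.0934]
bottle [0.5656 0.3037 0.0995] [0.5656 0.3034 0.0987]
tip [ 0.6181 -0.1572  0.0646] [ 0.6182 -0.1572  0.0651]
vial [ 0.5139 -0.1205  0.0542] [ 0.5139 -0.1204  0.0532]
plate [0.6005 0.0688 0.0865] [0.6003 0.0686 0.0869]
bottle 11.875918367346939 17
tip 13.57767857142857 17
vial 14.22866344605475 17
plate 14.418434343434344 95
```

View pics/f.png

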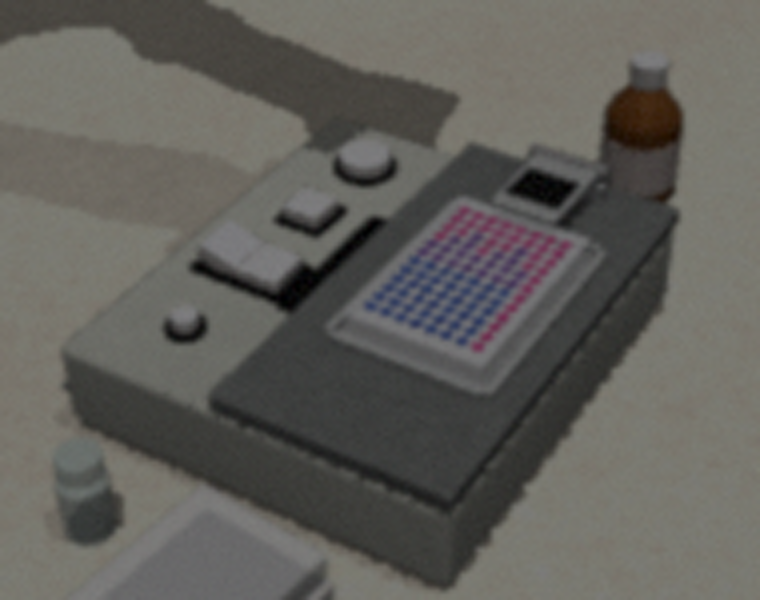

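The final view shows the clamp closed at (545,185), the rocker on at (245,260), and the start key back up at (365,160). Nothing has shifted, so I'm handing in.

```bash
python3 -c "
from cell import ctrl
print(ctrl.finish_job())"
```

```text
the job is handed in; nothing more can be done
None
```

I started the shaker in the order asked, with the fingers shut, and handed the job in at about 8.3 s of the 48 s allowed. `finish_job` gives no verdict, so these are my own last checks:

- **Clamp:** I pushed it down to its hard stop (fingertips at 93 mm). In the last image its pad is level at 93 mm.
- **Rocker:** I pushed the far half to its stop (fingertips at 72 mm). In the last image the far half is level at 72 mm and the near half is raised to about 78 mm.
- **Start key:** I pressed it fully in (fingertips at 66 mm, 24 N) and let go. It reads 71 mm now, within the camera's noise of its 72 mm up position.
- **Left alone:** the small key and square key still read about 72 mm. The plate, bottle, tip box and vial each measured within 1 mm of where they started.

No height or position check failed. The before/after image comparison showed an even brightness change over the whole scene. It also showed one large difference, in the area checked around the plate. I put that down to the closed clamp being inside that area, since the plate's own position did not change.

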